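Load the full vial carrier through the sampler's flap

ROBOT

A 6-joint arm with a two-finger parallel gripper is mounted at the origin on the work surface. World frame = base frame: x ahead of the robot, y to its left, z up, the work surface at z = 0. Lengths are in m, angles in degrees, forces in N, time in s.
With the tool pointing down it reaches from about 0.425 to 0.95 m from the base axis. Payload 14.7 kg.
Tool frame: the origin (TCP) lies at the centre of the arm's flange, where the gripper is bolted on; the fingertips stand 173 mm ahead of it and the grasp point (between the pads) lies 155 mm ahead of it (hold_point_z is the z of the grasp point in the tool frame, in m); z points along the fingers, y is the direction in which the jaws open and shut (so a half turn about z gives the same grasp; the last joint's range is limited). The gripper opens to 85 mm and grips with 20 to 120 N. Pads are 22 mm wide; open, the fingers measure 114 mm over their backs; the gripper's body (76 mm by 85 mm) begins 54 mm behind the grasp point. The pads swing forward as they close: fully open they stand 13 mm farther back than shut.
Start: joints at [68.148, 27.513, 91.461, -0, 61.026, -2.67], TCP at [0.214, 0.614, 0.405] pointing down, gripper open.
Joint ranges: [-157.49, 157.49], [-46.99, 117.5], [13.45, 153.17], [-89.5, 269.5], [5.16, 153.95], [-167.48, 167.48]. Speed limits (degrees/s): [108.29, 108.29, 136.94, 172.46, 172.46, 172.46].

INTERFACE

Orientations are given as [roll, pitch, yaw] about the fixed x, y, z axes, in that order (R = Rz(yaw) Ry(pitch) Rx(roll)).
In Python, from plant import get_obs, snapshot, camera_params, hand_in, hold_point_z gives the robot as it stands.
- The arm moves only by the tool arm_command, never from a script. Its argument "plan" is one flat list of numbers, 7 for each row, row after row: the turn, a rotation vector about the tool's x, y, z in rad, then the shift along the tool's x, y, z in mm, then the opening, from 0 (shut) to 1 (fully open). A call has 1 to 8 rows; each row is the pose to reach, as a shift and turn from the pose measured when the call began, along the tool's axes at that moment; what a row does not reach only later rows make up. A row lasts 1/12 s, in which the tool goes at most 41.7 mm and 7.16 degrees, less where a joint would pass 70% of its speed; a pose out of reach is approached as far as the arm can. A call with a gripper value outside its range is refused whole. The fingers move at their own pace and stop on an object; "newtons" is the grip in N (left out, the last holds). Time passes only in rows, so rows that repeat a pose let the fingers close. It gives the time, the measured TCP pose, the force and the opening at its end, in the units of the state.
- get_obs(): the state, without advancing time (a new reading comes with each control period).
- snapshot(name): name is "side" or "top"; returns (picture, depth): 480x640x3 uint8, blue, green, red; 480x640 float32, m along the optical axis (not along the pixel's ray), 0 where there is no reading.
- camera_params(name): a dict with "fx", "fy", "cx", "cy" (pixels), "distortion" ([k1, k2, p1, p2, k3] as OpenCV has them; the pictures are not rectified), "world_from_camera" (4x4, takes a point from camera to world coordinates). Camera axes: x right, y down, z forward; pixel columns grow to the right and rows downward; lengths in m; the calibration is good to about 2 mm. A picture is of the moment at which its call begins. camera_params takes no time and is no camera call.
- hand_in(): hands the job in, once; it reports no verdict.
The state is a dict: "time_s": time; "joint_positions": joint angles; "qd": joint speeds; "joint_efforts": joint torques, N m; "eef_pos": TCP position; "tcp_rot": TCP orientation; "ft_force": force on the tool from outside, world axes, zero at the start; "ft_torque": the same for the moment, N m; "finger_gap": finger opening in m.
Only numpy, scipy, OpenCV 4.12 (cv2) and the standard library are available. Lean on these libraries where they do the work, as an engineer would, in place of code of your own. Each camera call takes 0.05 s, during which the arm holds its last target.

TASK

Load the carrier that is full of vials into the sampler: take it by its handle, set it on the loading lane and slide it in through the sprung flap until it is fully home against the stop inside, so that the flap swings shut behind it, then let go. Feel for the sprung stop and be gentle: keep the carrier upright, do not drop or jam it, and do not press the stop with more than about 8 N. Leave everything else on the bench where it stands.

Things in the scene. Friction and masses are not known exactly. Their poses are not given: they have to be found in the camera images.
- carrier: the full vial carrier: aluminium block 112 mm long, 40 wide, 40 high, upright edges rounded, eight capped vials held fast in its wells (four at each end of the handle; caps reach 53 mm above the underside). Origin: centre of the underside; x along the block, y across, z up. Both ends are alike, either may go in first. Weighs 0.3 to 0.5 kg.
- carrier_grip (a point): grip of that carrier's handle, a black upright fin at the middle of the block, 30 mm long (x), 12 mm thick (y, pinch here), rising from the block's top to 110 mm above the underside. The point lies on the fin's centre line, 94 mm above the underside. Axes as the carrier's.
- sampler: white vial sampler, fixed to the bench. Origin: on the bench below the middle of the lane's mouth, within 2 mm of the flap's outer face; x: the way in along the lane's centre line, y: to the left facing in, z: up. Its wide console with the vial turret begins at x = 267 mm and is 100 mm high, its tower 230 mm.
- mouth (a point): middle of the lane's mouth on the lane floor, 8 mm above the bench; axes as the sampler's. The open loading shelf lies before it (x -150 to 0 mm) on the same level. Guide rails 10 mm high, inner faces at y = -22 and 22 mm (2 mm of play each side of a carrier), their upper halves sloped back 45 degrees as a lead-in, flare to about 30 at the shelf's outer end (x -150 to -110). Inside, walls at y = -22 and 22.
- slot_end (a point): closed end of the slot in the clear cover over the lane, on the cover's top, 207 mm in from the mouth and 72 mm above the bench; cover 4 mm thick. The slot is 20 mm wide, centred, open at the mouth, and lets the fin through: a carrier goes in only by the mouth, flat on the floor; its grip point then runs 30 mm above the cover's top.
- flap (a joint): sprung flap across the mouth, rad: 0 shut, up to 1.45 as it swings inward. Grey upright plate 65 mm wide, upright hinge at y = 44 mm in a pocket beside the lane, lower edge 20 mm above the bench. A carrier's leading end needs some 3 to 5 N to open it, then it drags on the carrier's left side until the trailing end has passed x = 62 mm and it snaps shut.
- buffer (a joint): sprung black plate on the face of the end stop inside the lane, m pressed back: 0 free. Pressed slowly it yields above 4 N, 4 N per mm: keep it under 0.002 (12 N). The stop is clamped at another setting each time, not measured: the plate's face is 182 to 242 mm in from the mouth, so a carrier's handle is 126 to 186 mm in when home.
- feeler (a joint): weak brass pin (under 0.3 N) standing 3 mm proud of the buffer plate's face, m pressed in: 0 free, 0.003 when a carrier is flush against the plate; home means above 0.0015.
- part_carrier_grip (a point): handle of a carrier of the same make that is only half filled (four vials at one end); the point lies at the middle of the handle's grip, 94 mm above the carrier's underside. A bystander.
- bare_carrier_grip (a point): handle of a carrier of the same make with all its wells empty; the point lies as on the others. A bystander.
- solvent: amber glass bottle, 68 mm across, 140 mm high; origin at the centre of its foot. A bystander.
- beaker: glass beaker, 68 mm across, 85 mm high; origin at the centre of its foot. A bystander.
- spare_vial: single capped vial standing on the bench, 22 mm across, 46 mm high; origin at the centre of its foot. A bystander.
- cap_tub: open white tub of caps, 90 x 70 x 35 mm; origin at the centre of its underside. A bystander.
- marker: black marker pen lying on the bench, 125 mm long, 11 mm thick; origin under its middle. A bystander.
- crimper: steel hand crimper lying on the bench, about 140 mm long, 22 mm high; origin at its pivot. A bystander.

How it is judged (in metres and radians):
On the way:
1. the carrier, upright in the lane, has pushed the flap open and is part-way through the mouth (y of carrier_grip in the frame of sampler between -0.006 and 0.006 m and angle between the x axis of carrier_grip and the x axis of sampler, either way round below 0.07 rad and value of joint flap above 0.8 rad and x of carrier_grip in the frame of sampler between -0.03 and 0.115 m and z of carrier_grip in the frame of sampler below 0.125 m and angle between carrier_grip's own z axis and vertical below 0.15 rad), for 0.1 s.
At the end, for the whole second after the job is handed in: The full carrier stands flat and straight in the lane inside the sampler, at rest and released, home against the stop's buffer plate (feeler pressed more than 1.5 mm of its 3 mm, so within 1.5 mm of the plate), and the flap behind it is shut (under 0.06 rad) (y of carrier_grip in the frame of sampler between -0.006 and 0.006 m and angle between the x axis of carrier_grip and the x axis of sampler, either way round below 0.07 rad and value of joint feeler above 0.0015 m and value of joint flap below 0.06 rad and x of carrier_grip in the frame of sampler above 0.118 m and z of carrier_grip in the frame of sampler between 0.098 and 0.106 m and angle between carrier_grip's own z axis and vertical below 0.05 rad and linear speed of carrier below 0.01 m/s and velocity of joint flap below 0.1 rad/s); the robot touches nothing.
It fails at once if the stop is pressed too hard: its buffer pushed back more than 2 mm (12 N) (value of joint buffer above 0.002 m).
It fails at once if the carrier is knocked or jammed on the sampler (over 80 N) (contact force between carrier and sampler above 80 N).
It fails at once if the carrier is dropped (moves faster than 0.35 m/s with no finger on it) (contact force between the fingers and carrier below 0.01 N and linear speed of carrier above 0.35 m/s).
It fails at once if the carrier is tipped by more than 25 degrees (angle between carrier_grip's own z axis and vertical above 0.44 rad).
It fails at once if a bystander is moved by more than 20 mm (distance of any of part_carrier_grip, bare_carrier_grip, solvent, beaker, spare_vial, cap_tub, marker, crimper from where it was at the start of the episode above 0.02 m).
It also fails if it takes over 48 s, if anything falls off the work surface, if the arm or the gripper's body presses on something with over 40 N, if the wrist force passes 120 N, or if a joint passes its speed limit or range.

## Working session

There is one attempt and no reset: what is moved stays moved. The work goes in short steps, Python scripts to look and compute and a tool call to move; the robot and the scene stay as the last step left them, time stands still between calls to the robot, and variables do not carry over. Pictures are saved under pics/ and viewed, and the job is handed in when it is done.

Besides the shell and the picture viewer there is one more tool, called as a command line: name --argument value ..., lists and objects as JSON in quotes. arm_command: Moves the arm, as the interface text tells. Its arguments: {"type":"object","properties":{"plan":{"type":"array","items":{"type":"number"}},"newtons":{"type":"number"}},"required":["plan"]}

```bash
mkdir -p pics; ls
python3 - <<'E'
from plant import *
import cv2,numpy as np
print(get_obs())
print(hold_point_z if not callable(hold_point_z) else hold_point_z())
for n in("side","top"):
    p,d=snapshot(n); cv2.imwrite(f"pics/{n}0.png",p); np.save(f"{n}0.npy",d)
    print(n,camera_params(n))
E
```

```text
pics
{'time_s': 0.0, 'joint_positions': array([ 6.81461647e+01,  2.75496590e+01,  9.14950112e+01,  7.57169968e-04,
        6.10269932e+01, -2.66913850e+00]), 'qd': array([ 0.08088613, -0.00748804, -0.02211242, -0.00394179,  0.03539444,
       -0.06040248]), 'joint_efforts': array([ 2.40532703e-03, -9.50636458e+01, -4.30200899e+01, -1.96636638e-04,
        1.19102190e-02, -9.68837981e-05]), 'eef_pos': array([0.21348829, 0.61371297, 0.40406628]), 'tcp_rot': array([-1.79928445e+02, -3.99848107e-03,  1.60814934e+02]), 'ft_force': array([ 0.9875292 , -0.89722844, -0.31519977]), 'ft_torque': array([0.01465577, 0.03162285, 0.01266291]), 'finger_gap': 0.0859040753161075}
0.1547
side {'fx': 566.9508485628467, 'fy': 566.9508485628467, 'cx': 320.6881872012375, 'cy': 228.71880698986848, 'distortion': array([-0.0750338,  0.       ,  0.       ,  0.       ,  0.       ]), 'world_from_camera': array([[ 0.73817636, -0.43200542,  0.518138  , -0.02019259],
       [-0.67459608, -0.47723075,  0.56317932, -0.49099413],
       [ 0.00397487, -0.76525952, -0.64370962,  0.81305373],
       [ 0.        ,  0.        ,  0.        ,  1.        ]])}
top {'fx': 454.5316850194515, 'fy': 454.5316850194515, 'cx': 316.4258052536953, 'cy': 231.59534418559213, 'distortion': array([-0.00309981,  0.        ,  0.        ,  0.        ,  0.        ]), 'world_from_camera': array([[ 0.00587237, -0.98576393,  0.16803273,  0.38089818],
       [-0.99973398, -0.00203943,  0.02297419,  0.11830114],
       [-0.02230444, -0.16812294, -0.98551367,  1.06346992],
       [ 0.        ,  0.        ,  0.        ,  1.        ]])}
```

View pics/top0.png

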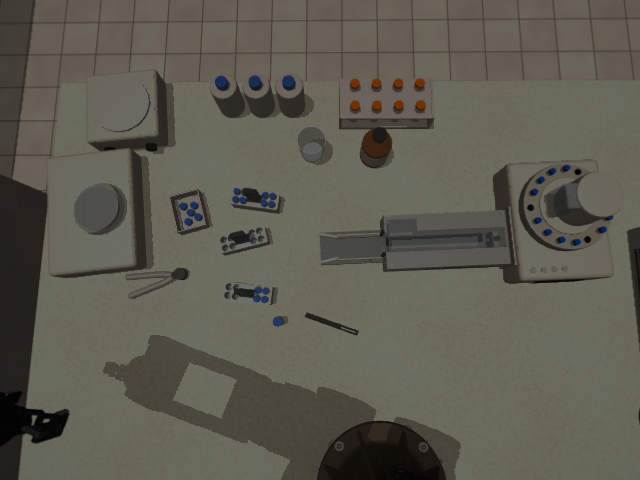

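View pics/side0.png

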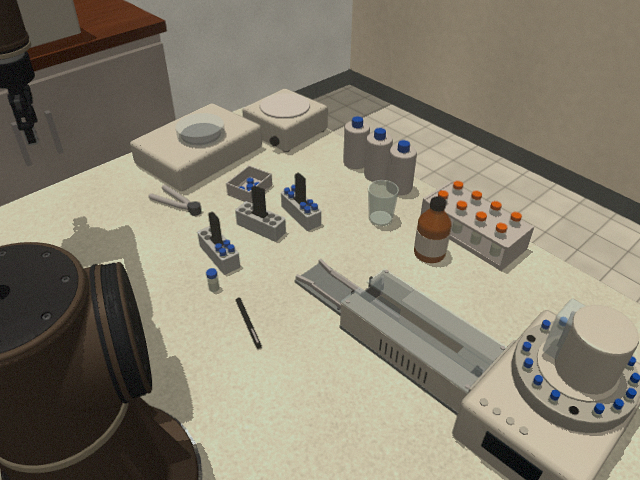

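Run:
```python
import cv2,numpy as np
p=cv2.imread("pics/top0.png")
a=cv2.convertScaleAbs(cv2.resize(p[170:315,210:310],None,fx=5.5,fy=4,interpolation=cv2.INTER_CUBIC),alpha=1.6)
a=cv2.resize(p[170:315,210:310],None,fx=4,fy=4,interpolation=cv2.INTER_CUBIC)
cv2.imwrite("pics/z1.png",cv2.convertScaleAbs(a,alpha=1.7))
a=cv2.resize(p[200:280,310:515],None,fx=3.9,fy=3.9,interpolation=cv2.INTER_CUBIC)
cv2.imwrite("pics/z2.png",cv2.convertScaleAbs(a,alpha=1.7))
p=cv2.imread("pics/side0.png")
a=cv2.resize(p[160:280,190:340],None,fx=5,fy=5,interpolation=cv2.INTER_CUBIC)
cv2.imwrite("pics/z3.png",cv2.convertScaleAbs(a,alpha=1.5))
```

```text
(no output)
```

View pics/z1.png

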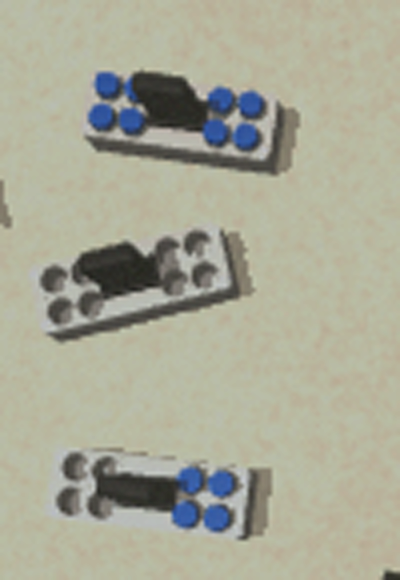

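View pics/z2.png

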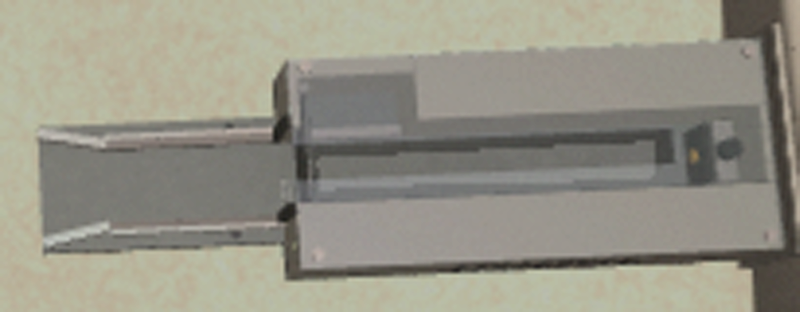

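View pics/z3.png

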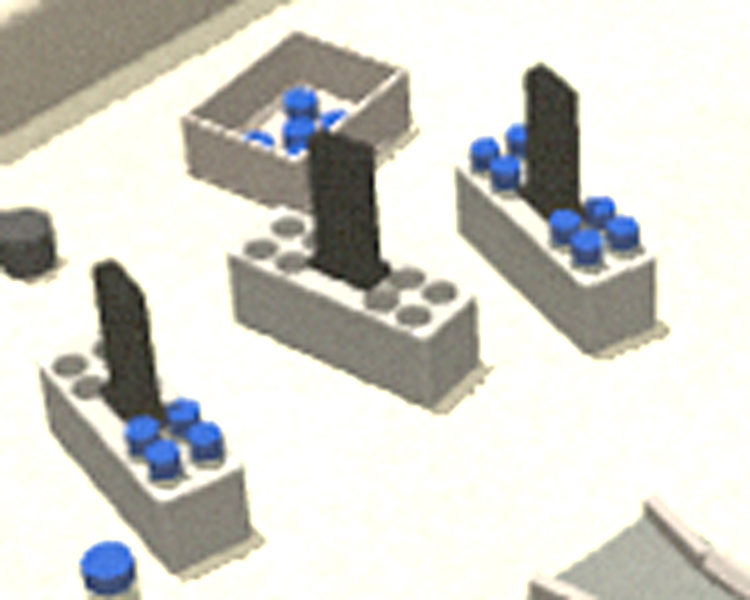

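```bash
cat > h.py <<'E'
import cv2,numpy as np
from plant import *
def K(c): return np.array([[c['fx'],0,c['cx']],[0,c['fy'],c['cy']],[0,0,1.]])
def cloud(n,d):
    c=camera_params(n); v,u=np.mgrid[0:480,0:640]
    q=cv2.undistortPoints(np.stack([u.ravel(),v.ravel()],1).astype(float)[:,None],K(c),c['distortion'])[:,0]
    P=np.c_[q,np.ones(len(q))]*d.ravel()[:,None]; T=c['world_from_camera']
    P=P@T[:3,:3].T+T[:3,3]; P[d.ravel()==0]=np.nan
    return P.reshape(480,640,3)
def ray(n,uv,z):
    c=camera_params(n); q=cv2.undistortPoints(np.array(uv,float).reshape(-1,1,2),K(c),c['distortion'])[:,0]
    T=c['world_from_camera']; D=np.c_[q,np.ones(len(q))]@T[:3,:3].T; o=T[:3,3]
    return o+D*((np.asarray(z)-o[2])/D[:,2])[:,None]
def proj(n,X):
    c=camera_params(n);T=np.linalg.inv(c['world_from_camera'])
    r,_=cv2.Rodrigues(T[:3,:3]); return cv2.projectPoints(np.array(X,float).reshape(-1,1,3),r,T[:3,3],K(c),c['distortion'])[0][:,0]
def load(n,i): return cv2.imread(f"pics/{n}{i}.png"),np.load(f"{n}{i}.npy")
E
python3 - <<'E'
from h import *
for n in("top","side"):
    p,d=load(n,0); C=cloud(n,d)
    tz=C[...,2]
    print(n,"table z",np.nanmedian(tz[300:310,150:200] if n=="top" else tz[330:350,200:230]))
    hsv=cv2.cvtColor(p,cv2.COLOR_BGR2HSV)
    blue=cv2.inRange(hsv,(100,120,40),(130,255,255))
    k,l,s,cen=cv2.connectedComponentsWithStats(blue)
    for i in range(1,k):
        if s[i,4]>12:
            print(i,s[i,4],cen[i].round(1),ray(n,[cen[i]],0.05)[0].round(4),np.nanmedian(C[l==i],0).round(4))
E
```

```text
top table z 0.0007393450413685221
1 110 [220.5  81.4] [0.9207 0.3755 0.05  ] [0.8777 0.3553 0.1306]
2 111 [254.2  81.3] [0.9204 0.2939 0.05  ] [0.8776 0.2801 0.1305]
3 106 [287.9  80.9] [0.9208 0.2127 0.05  ] [0.8783 0.205  0.1307]
4 28 [566.5 167.2] [ 0.7045 -0.4304  0.05  ] [ 0.6736 -0.3778  0.1472]
5 27 [552.4 170.5] [ 0.6968 -0.3977  0.05  ] [ 0.6661 -0.3478  0.1483]
6 28 [541.4 179.1] [ 0.6764 -0.3712  0.05  ] [ 0.6481 -0.3245  0.1473]
7 28 [236.2 190.5] [0.6495 0.3276 0.05  ] [0.6482 0.3269 0.0544]
8 28 [534.5 191.2] [ 0.6479 -0.3535  0.05  ] [ 0.622  -0.3075  0.1479]
10 28 [264.8 194.5] [0.64   0.2613 0.05  ] [0.6393 0.2604 0.0535]
11 27 [272.1 195.5] [0.6377 0.2443 0.05  ] [0.6376 0.2443 0.0532]
12 28 [234.8 198.5] [0.6305 0.3303 0.05  ] [0.6294 0.3289 0.0538]
13 28 [242.2 199.5] [0.6282 0.313  0.05  ] [0.6274 0.313  0.0539]
14 27 [263.3 202.4] [0.6213 0.2642 0.05  ] [0.6209 0.2643 0.0534]
15 28 [270.8 203.5] [0.6188 0.2469 0.05  ] [0.618  0.246  0.0541]
16 38 [182.3 205.8] [0.6132 0.4509 0.05  ] [0.6214 0.463  0.0134]
17 39 [193.4 204.8] [0.6155 0.4254 0.05  ] [0.6236 0.4364
[... 1746 characters left out ...]
 [ 0.7126 -0.2829  0.05  ] [ 0.6197 -0.309   0.1467]
20 60 [526.4 346. ] [ 0.6443 -0.2866  0.05  ] [ 0.5604 -0.3122  0.1463]
21 47 [631.7 361.1] [ 0.748  -0.4284  0.05  ] [ 0.6506 -0.4363  0.1467]
22 64 [528.1 362.5] [ 0.6164 -0.3075  0.05  ] [ 0.5353 -0.3308  0.1474]
23 74 [634.7 377.4] [ 0.7198 -0.4469  0.05  ] [ 0.6268 -0.4525  0.1463]
24 73 [537.9 379.5] [ 0.5989 -0.3371  0.05  ] [ 0.5208 -0.3563  0.1463]
25 80 [630.7 392.6] [ 0.6867 -0.4556  0.05  ] [ 0.5972 -0.4601  0.1468]
26 77 [554.7 394.5] [ 0.5936 -0.3712  0.05  ] [ 0.5158 -0.3864  0.1466]
27 79 [618.1 403.4] [ 0.6526 -0.4504  0.05  ] [ 0.5672 -0.4556  0.1468]
28 86 [598.9 408. ] [ 0.6227 -0.4328  0.05  ] [ 0.5415 -0.4402  0.1466]
```

Run:
```python
from h import *
np.set_printoptions(linewidth=250,suppress=True)
p,d=load("top",0); C=cloud("top",d)
for u in (335,360,375,395,430,470,500):
    print(u,[(v,int(1000*C[v,u,2]) if C[v,u,2]==C[v,u,2] else None) for v in range(206,276,2)])
p,d=load("side",0); C=cloud("side",d); 
Z=np.nan_to_num(C[...,2]*1000)
im=cv2.applyColorMap(np.clip(Z*2.5,0,255).astype(np.uint8),cv2.COLORMAP_JET)
cv2.imwrite("pics/hs.png",cv2.resize(im[240:420,280:540],None,fx=3,fy=3))
cv2.imwrite("pics/zs.png",cv2.convertScaleAbs(cv2.resize(p[240:420,280:540],None,fx=3,fy=3),alpha=1.5))
```

```text
335 [(206, 2), (208, 0), (210, 0), (212, -1), (214, 0), (216, 0), (218, 1), (220, 3), (222, 0), (224, 2), (226, -6), (228, 1), (230, 0), (232, 5), (234, 9), (236, 18), (238, 9), (240, 5), (242, 5), (244, 11), (246, 8), (248, 7), (250, 9), (252, 10), (254, 5), (256, 6), (258, 22), (260, 8), (262, 6), (264, -2), (266, -1), (268, 2), (270, 3), (272, -1), (274, 0)]
360 [(206, 0), (208, 5), (210, -2), (212, 0), (214, 0), (216, 3), (218, 2), (220, 3), (222, 1), (224, 2), (226, -2), (228, -1), (230, 2), (232, 10), (234, 19), (236, 16), (238, 10), (240, 8), (242, 5), (244, 10), (246, 7), (248, 8), (250, 10), (252, 9), (254, 10), (256, 14), (258, 17), (260, 9), (262, 7), (264, 1), (266, 2), (268, 2), (270, 0), (272, 2), (274, 3)]
375 [(206, 3), (208, -1), (210, 1), (212, -2), (214, 3), (216, 0), (218, -3), (220, -3), (222, -1), (224, -1), (226, 2), (228, 0), (230, 11), (232, 9), (234, 15), (236, 14), (238, 8), (240, 10), (242, 10), (244, 10), (246, 8), (248, 9), (250, 4), (252, 6), (254, 6), (256, 16), (258, 20), (260, 4), (262, 3), (264, 0), (266, 0), (268, 0), (270, 0), (272, 0), (274, 0)]

[... 831 characters left out ...]
8), (218, 72), (220, 67), (222, 69), (224, 70), (226, 72), (228, 73), (230, 73), (232, 71), (234, 4), (236, 7), (238, 10), (240, 5), (242, 9), (244, 73), (246, 73), (248, 73), (250, 70), (252, 69), (254, 74), (256, 73), (258, 72), (260, 69), (262, 73), (264, 72), (266, 44), (268, 0), (270, 0), (272, 2), (274, 3)]
500 [(206, 39), (208, 32), (210, 74), (212, 73), (214, 70), (216, 70), (218, 72), (220, 71), (222, 72), (224, 75), (226, 73), (228, 75), (230, 73), (232, 72), (234, 69), (236, 71), (238, 69), (240, 73), (242, 71), (244, 74), (246, 71), (248, 71), (250, 75), (252, 71), (254, 74), (256, 72), (258, 73), (260, 73), (262, 68), (264, 65), (266, 10), (268, 6), (270, 1), (272, 0), (274, 2)]
```

View pics/zs.png

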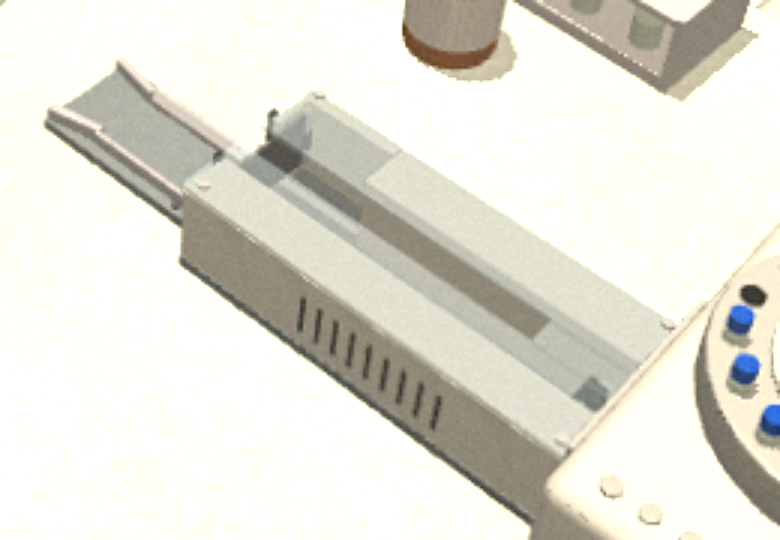

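View pics/hs.png

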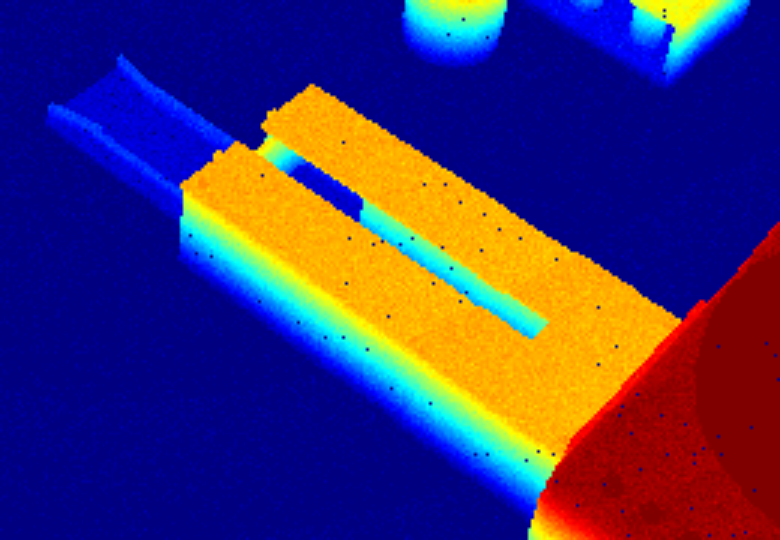

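Run:
```python
from h import *
np.set_printoptions(suppress=True,precision=4)
for n,sl in (("top",(slice(200,285),slice(380,512))),("side",(slice(255,400),slice(335,520)))):
    p,d=load(n,0); C=cloud(n,d); Z=np.nan_to_num(cv2.medianBlur(C[...,2].astype(np.float32),3))
    m=np.zeros((480,640),np.uint8); m[sl]=((Z[sl]<0.066)*255)
    # slot: pixels below cover, use per-world approach: cast pixels to z=.072
    v,u=np.nonzero(m); W=ray(n,np.c_[u,v],0.072)
    full=(W[:,0]>0.44)&(W[:,0]<0.62)
    # coarse frame from top: use lowest-level: connected component near centre
    k,l,s,cen=cv2.connectedComponentsWithStats(m)
    print(n,[(i,s[i].tolist(),cen[i].round(1).tolist()) for i in range(1,k) if s[i,4]>50])
    # solid cover above mask outline
    cov=np.zeros((480,640),np.uint8); cov[sl]=((Z[sl]>0.066)&(Z[sl]<0.08))*255
    v,u=np.nonzero(cov); W=ray(n,np.c_[u,v],0.072)
    # bin along world y
    L=[];R=[];ol=[]
    for y in np.arange(-0.22,-0.06,0.003):
        pass
    ys=np.arange(-0.23,-0.03,0.004); e1=[];e2=[];o1=[];o2=[];yy=[]
    for y in ys:
        w=np.sort(W[abs(W[:,1]-y)<0.003,0])
        if len(w)<20: continue
        g=np.diff(w); j=np.argmax(g)
        yy.append(y);o1.append(w[0]);o2.append(w[-1])
        e1.append(w[j] if g[j]>.012 else np.nan);e2.append(w[j+1] if g[j]>.012 else np.nan)
    yy=np.array(yy)
    for nm,e in(("o1",o1),("e1",e1),("e2",e2),("o2",o2)):
        e=np.array(e);ok=~np.isnan(e)
        f=np.polyfit(yy[ok],e[ok],1); r=e[ok]-np.polyval(f,yy[ok]); kk=abs(r)<.003
        f=np.polyfit(yy[ok][kk],e[ok][kk],1); print(nm,f,"x at -.1",np.polyval(f,-.1),"rms",(e[ok][kk]-np.polyval(f,yy[ok][kk])).std(),ok.sum(),yy[ok].min(),yy[ok].max())
```

```text
top [(1, [380, 200, 132, 85, 5086], [439.2, 246.4])]
o1 [-0.0501  0.4682] x at -.1 0.4731705095878555 rms 0.00061726485642416 50 -0.23 -0.033999999999999836
e1 [-0.051   0.5166] x at -.1 0.5217535116431158 rms 0.0006871403661577589 47 -0.218 -0.033999999999999836
e2 [-0.0475  0.5385] x at -.1 0.5432799609350152 rms 0.0006703998756643209 47 -0.218 -0.033999999999999836
o2 [-0.047   0.5872] x at -.1 0.5919387452000561 rms 0.0006664335235137502 50 -0.23 -0.033999999999999836
side [(1, [335, 255, 185, 145, 16963], [418.9, 319.9])]
o1 [-0.0502  0.4638] x at -.1 0.46883023495586507 rms 0.0005156430137779009 50 -0.23 -0.033999999999999836
e1 [-0.0502  0.517 ] x at -.1 0.5220400430709892 rms 0.00041126623423135304 47 -0.218 -0.033999999999999836
e2 [-0.0469  0.535 ] x at -.1 0.5396747786546028 rms 0.0005685310060493202 47 -0.218 -0.033999999999999836
o2 [-0.049   0.5872] x at -.1 0.5921141860730562 rms 0.0006446316181457933 50 -0.23 -0.033999999999999836
```

Run:
```python
from h import *
np.set_printoptions(suppress=True,precision=4)
dirn=np.array([.049,-1]);dirn/=np.linalg.norm(dirn);lef=np.array([-dirn[1],dirn[0]])
o=np.array([.5325+.049*.1,-.0])  # line point at y=0 : x=.5325-.049*.1
o=np.array([.5325-.0049,0.])
for n in("top","side"):
    p,d=load(n,0); C=cloud(n,d)
    for lo,hi,z in((.066,.08,.072),(.012,.024,.018),(.004,.012,.008)):
        v,u=np.nonzero((C[...,2]>lo)&(C[...,2]<hi)); W=ray(n,np.c_[u,v],z)[:,:2]-o
        a=W@dirn;b=W@lef
        if z==.072:
            k=abs(b)<.007; aa=np.sort(a[k&(a>.1)&(a<.3)]); print(n,"slot end",np.percentile(aa,[0,1,2]))
            k=(abs(b)>.015)&(abs(b)<.035);aa=np.sort(a[k&(a>-.05)&(a<.1)]);print("front",aa[[0,3,8,20]])
        else:
            k=(abs(b)<.03)&(a>-.2)&(a<.0)
            for a0 in np.arange(-.14,0,.02):
                bb=b[k&(abs(a-a0)<.01)]
                print(z,round(a0,2),np.percentile(bb,[1,10,50,90,99]) if len(bb)>3 else None, len(bb))
            if z==.008: print("outer end",np.sort(a[k&(abs(b)<.015)])[[0,3,10]])
```

```text
top slot end [0.2212 0.2219 0.2223]
front [0.0043 0.0054 0.0076 0.0098]
0.018 -0.14 [-0.0259 -0.0228  0.0006  0.0258  0.0295] 4
0.018 -0.12 [-0.0295 -0.0292 -0.0055  0.0295  0.0298] 32
0.018 -0.1 [-0.0298 -0.0277  0.0022  0.0283  0.0289] 59
0.018 -0.08 [-0.0289 -0.0284  0.0224  0.0279  0.0299] 61
0.018 -0.06 [-0.0299 -0.0292  0.0007  0.0286  0.0293] 68
0.018 -0.04 [-0.0284 -0.0278  0.0209  0.028   0.0291] 61
0.018 -0.02 [-0.0293 -0.0287  0.0096  0.0292  0.0298] 68
0.018 0.0 [-0.0298 -0.0291  0.0053  0.0287  0.029 ] 33
0.008 -0.14 [-0.0284 -0.0228  0.0008  0.0245  0.0293] 54
0.008 -0.12 [-0.0254 -0.0193  0.0024  0.0218  0.0289] 189
0.008 -0.1 [-0.0291 -0.0192 -0.0008  0.0184  0.0233] 160
0.008 -0.08 [-0.0298 -0.0184  0.0008  0.0194  0.0224] 163
0.008 -0.06 [-0.0194 -0.0165 -0.0004  0.0186  0.0225] 151
0.008 -0.04 [-0.0295 -0.0179  0.0012  0.0182  0.0227] 158
0.008 -0.02 [-0.0264 -0.0182  0.0001  0.0186  0.0219] 153
0.008 0.0 [-0.0193 -0.0167  0.002   0.0186  0.0232] 76
outer end [-0.1974 -0.177  -0.1512]
side slot end [0.1578 0.1719 0.1781]
front [0.0058 0.0067 0.0079 0.0097]
0.018 -0.14 None 2
0.018 -0.12 [-0.0297 -0.0287  0.0244  0.0289  0.0299] 37
0.018 -0.1 [-0.0298 -0.0284  0.0204  0.0278  0.0295] 64
0.018 -0.08 [-0.0296 -0.0281  0.0212  0.0283  0.0298] 62
0.018 -0.06 [-0.0298 -0.0282  0.0212  0.028   0.0296] 63
0.018 -0.04 [-0.0298 -0.0284  0.0215  0.0282  0.0297] 64
0.018 -0.02 [-0.0298 -0.0289 -0.0034  0.0269  0.0288] 22
0.018 0.0 None 0
0.008 -0.14 [-0.0194 -0.0153  0.0048  0.0246  0.0285] 51
0.008 -0.12 [-0.0279 -0.0145  0.0037  0.0233  0.0288] 160
0.008 -0.1 [-0.0295 -0.0162  0.0023  0.021   0.0265] 159
0.008 -0.08 [-0.0292 -0.0162  0.0014  0.0201  0.0242] 164
0.008 -0.06 [-0.0294 -0.016   0.0019  0.0204  0.0251] 170
0.008 -0.04 [-0.0295 -0.0166  0.0009  0.0194  0.0246] 164
0.008 -0.02 [-0.0295 -0.0294 -0.029  -0.0284 -0.0282] 5
0.008 0.0 None 0
outer end [-0.1793 -0.1356 -0.1342]
```

```bash
cat >> h.py <<'E'
from scipy.spatial.transform import Rotation as Ro
def go(x,y,z,yaw):
    o=get_obs(); R=Ro.from_euler('xyz',o['tcp_rot'],degrees=True); T=Ro.from_euler('xyz',[180,0,yaw],degrees=True)
    rv=(R.inv()*T).as_rotvec(); s=R.inv().apply(np.array([x,y,z])-o['eef_pos'])*1000
    print("t",o['time_s'],"rv",rv.round(4),"shift",s.round(1),"F",o['ft_force'].round(2),"gap",round(o['finger_gap'],4))
E
python3 - <<'E'
from h import *
go(.634,.2872,.335,82)
E
```

```text
t 0.1 rv [-9.0000e-04  7.0000e-04  1.3756e+00] shift [-504.5 -170.2   69.3] F [-0.13 -0.06  0.22] gap 0.0854
```

arm_command --plan '[0,0,0.11,-36,-12,5,0.75,0,0,0.22,-72,-24,10,0.75,0,0,0.33,-108,-36,15,0.75,0,0,0.44,-144,-48,20,0.75,0,0,0.55,-180,-60,25,0.75,0,0,0.66,-216,-73,30,0.75,0,0,0.77,-252,-85,35,0.75,0,0,0.88,-288,-97,40,0.75]' --newtons 40

```text
time_s: 0.77
eef_pos: [0.4548, 0.426, 0.3638]
tcp_rot: [-179.9, 0.1, 110.1]
ft_force: [-0.4, 1.4, 0.3]
finger_gap: 0.0641
```

```bash
python3 -c "
from h import *
go(.634,.2872,.335,82)"
```

```text
t 0.7667 rv [-0.0009  0.0012  0.4902] shift [-191.9  120.7   28.8] F [-0.4   1.44  0.34] gap 0.0641
```

arm_command --plan '[0,0,0.08,-32,20,5,0.75,0,0,0.16,-64,40,10,0.75,0,0,0.25,-96,60,15,0.75,0,0,0.33,-128,80,20,0.75,0,0,0.41,-160,101,25,0.75,0,0,0.49,-192,120.7,28.8,0.75,0,0,0.49,-192,120.7,28.8,0.75,0,0,0.49,-192,120.7,28.8,0.75]'

```text
time_s: 1.43
eef_pos: [0.6352, 0.2853, 0.334]
tcp_rot: [-179.9, 0.1, 81.8]
ft_force: [-0.4, 0.3, -0.2]
finger_gap: 0.0639
```

Run:
```python
from h import *
go(.634,.2872,.2487,82)
p,d=snapshot("side");cv2.imwrite("pics/side1.png",p);cv2.imwrite("pics/s1.png",cv2.convertScaleAbs(cv2.resize(p[60:300,150:450],None,fx=2.5,fy=2.5),alpha=1.3))
```

```text
t 1.4333 rv [-0.0015  0.002  -0.0028] shift [ 1.9 -1.4 85.3] F [-0.38  0.27 -0.19] gap 0.0639
```

View pics/s1.png

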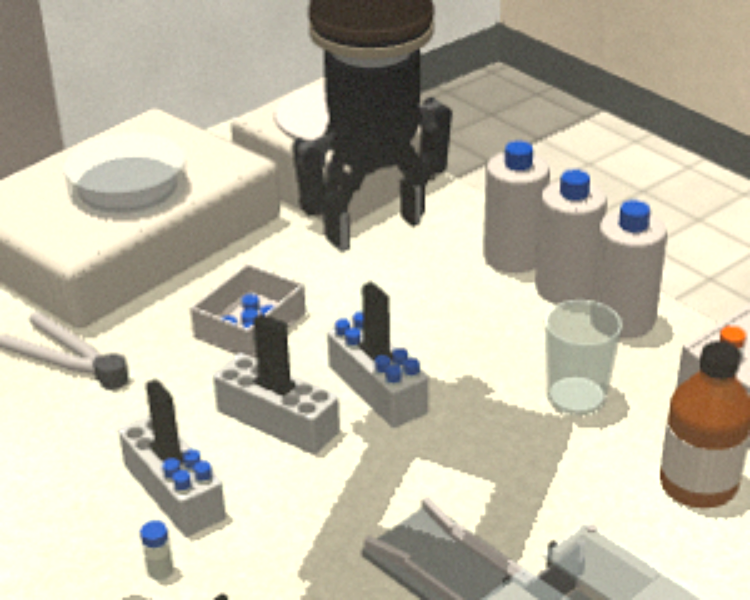

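The jaws (around 375,200 in the crop) hang above the full carrier's fin (375,320), straddling it. Descending.

arm_command --plan '[0,0,0,2,-1,14,0.75,0,0,0,2,-1.4,28,0.75,0,0,0,2,-1.4,42,0.75,0,0,0,2,-1.4,55,0.75,0,0,0,2,-1.4,67,0.75,0,0,0,2,-1.4,78,0.75,0,0,0,2,-1.4,85,0.75,0,0,0,2,-1.4,85,0.75]'

```text
time_s: 2.15
eef_pos: [0.6323, 0.2885, 0.2476]
tcp_rot: [-179.8, 0.2, 82.0]
ft_force: [-0.8, -1.2, -0.2]
finger_gap: 0.0641
```

Run:
```python
from h import *
go(.634,.2872,.2487,82)
p,d=snapshot("top");cv2.imwrite("pics/t2.png",cv2.convertScaleAbs(cv2.resize(p[140:320,170:370],None,fx=3.3,fy=3.3),alpha=1.5))
p,d=snapshot("side");cv2.imwrite("pics/s2.png",cv2.convertScaleAbs(cv2.resize(p[60:300,150:450],None,fx=2.5,fy=2.5),alpha=1.3))
```

```text
t 2.15 rv [-0.0037  0.0029 -0.0003] shift [-1.   1.9 -1.1] F [-0.79 -1.2  -0.15] gap 0.0641
```

View pics/s2.png

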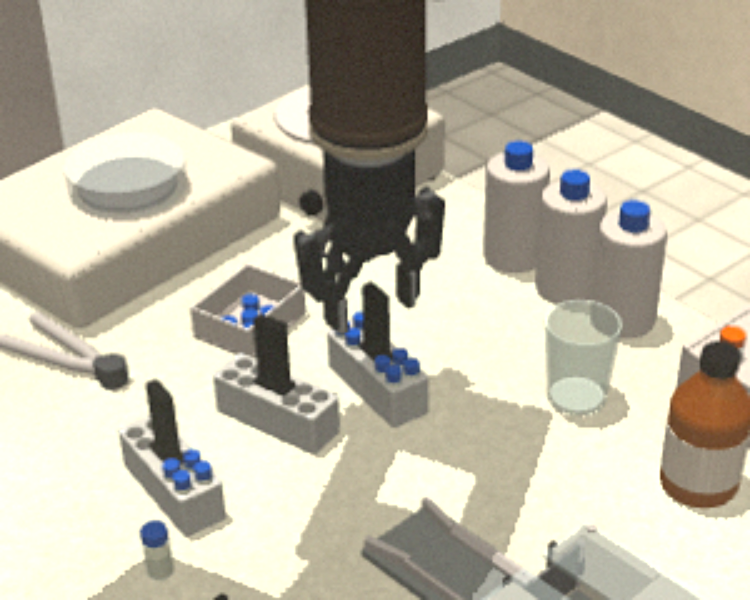

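arm_command --plan '[0,0,0,-0.5,1,0,0.3,0,0,0,-0.5,1,0,0.2,0,0,0,-0.5,1,0,0.05,0,0,0,-0.5,1,0,0,0,0,0,-0.5,1,0,0,0,0,0,-0.5,1,0,0,0,0,0,-0.5,1,0,0,0,0,0,-0.5,1,0,0]' --newtons 60

```text
time_s: 2.92
eef_pos: [0.6341, 0.2879, 0.2497]
tcp_rot: [-179.9, 0.1, 82.0]
ft_force: [1.0, -1.5, 6.4]
finger_gap: 0.0112
```

Run:
```python
from h import *
go(.634,.2872,.2987,82)
```

```text
t 2.9167 rv [-0.0011  0.0015 -0.0006] shift [ -0.8  -0.1 -49. ] F [ 1.04 -1.46  6.39] gap 0.0112
```

Gripped (gap 11 mm). Lift 50 mm.

arm_command --plan '[0,0,0,0,0,-4,0,0,0,0,0,0,-12,0,0,0,0,0,0,-22,0,0,0,0,0,0,-32,0,0,0,0,0,0,-41,0,0,0,0,0,0,-47,0,0,0,0,0,0,-50,0,0,0,0,0,0,-50,0]'

```text
time_s: 3.58
eef_pos: [0.6344, 0.2881, 0.3009]
tcp_rot: [180.0, 0.0, 82.0]
ft_force: [0.3, -0.5, -2.8]
finger_gap: 0.0112
```

Run:
```python
from h import *
go(.5246,.0615,.2987,92.8)
p,d=snapshot("side");cv2.imwrite("pics/s3.png",cv2.convertScaleAbs(cv2.resize(p[60:300,150:450],None,fx=2.5,fy=2.5),alpha=1.3))
```

```text
t 3.5833 rv [ 1.00e-04  8.00e-04 -1.89e-01] shift [-239.7  -77.1    2.4] F [ 0.27 -0.54 -2.84] gap 0.0112
```

View pics/s3.png

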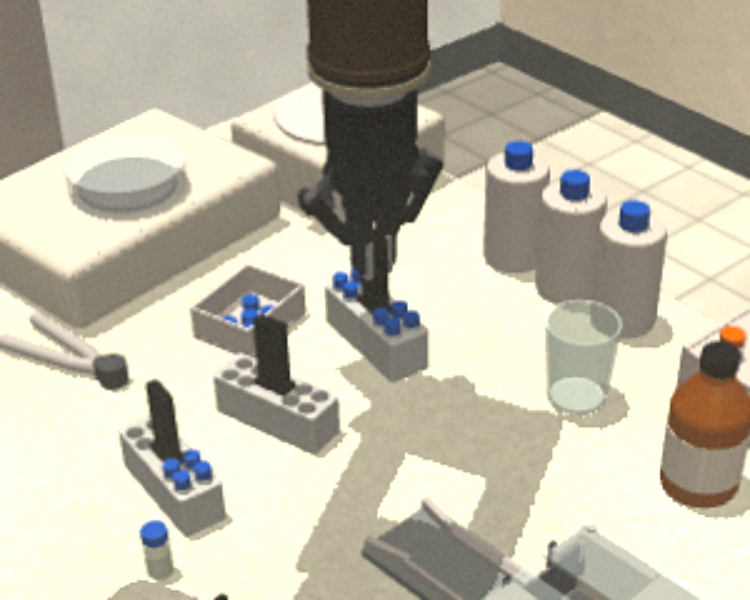

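arm_command --plan '[0,0,0,-15,0,0,0,0,0,-0.02,-45,-6,0,0,0,0,-0.06,-80,-18,0,0,0,0,-0.1,-118,-32,0,0,0,0,-0.14,-156,-47,0,0,0,0,-0.17,-192,-61,0,0,0,0,-0.189,-222,-72,0,0,0,0,-0.189,-240,-77,0,0]'

```text
time_s: 4.3
eef_pos: [0.5217, 0.0584, 0.3]
tcp_rot: [-179.8, 0.1, 92.8]
ft_force: [0.2, 0.4, -3.2]
finger_gap: 0.0112
```

arm_command --plan '[0,0,0,0,0,0,0,0,0,0,0,0,0,0]'

```text
time_s: 4.47
eef_pos: [0.5208, 0.057, 0.2998]
tcp_rot: [-179.7, 0.1, 92.7]
ft_force: [-0.3, 0.4, -2.2]
finger_gap: 0.0114
```

Run:
```python
from h import *
go(.5246,.0615,.2987,92.8)
for n in("top","side"):
    p,d=snapshot(n);cv2.imwrite(f"pics/{n}4.png",p);np.save(f"{n}4.npy",d)
    if n=="top": cv2.imwrite("pics/t4.png",cv2.convertScaleAbs(cv2.resize(p[180:300,290:430],None,fx=4.8,fy=4.8),alpha=1.5))
    else: cv2.imwrite("pics/s4.png",cv2.convertScaleAbs(cv2.resize(p[100:350,240:490],None,fx=2.4,fy=2.4),alpha=1.3))
```

```text
t 4.4667 rv [-0.0047  0.0016 -0.0018] shift [4.3 4.  1. ] F [-0.32  0.41 -2.22] gap 0.0114
```

View pics/t4.png

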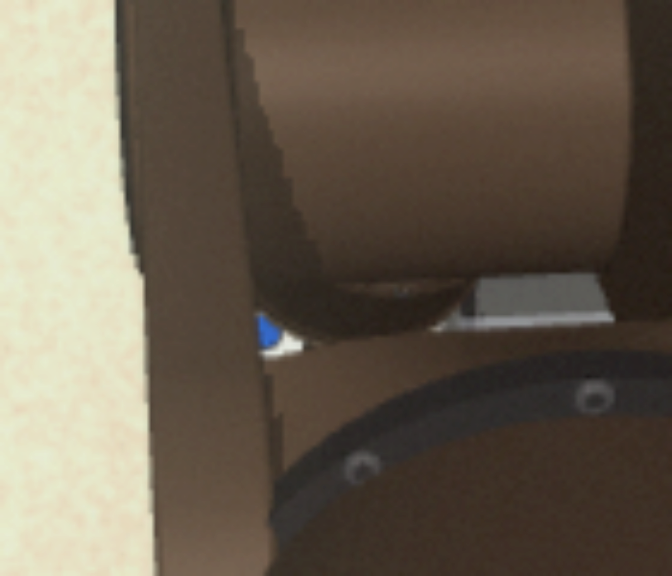

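View pics/s4.png

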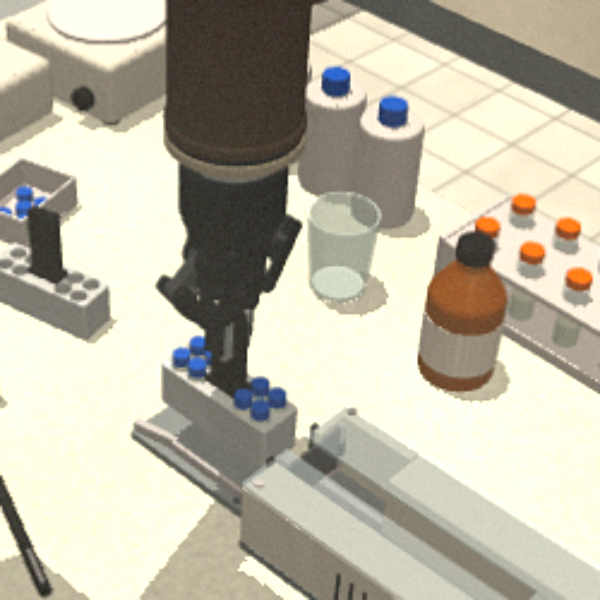

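Run:
```python
from h import *
n="side"
o=get_obs();print(o['eef_pos'],o['tcp_rot'])
for i in(0,4):
    p,d=load(n,i); C=cloud(n,d)
    blue=cv2.inRange(cv2.cvtColor(p,cv2.COLOR_BGR2HSV),(100,120,40),(130,255,255))
    k,l,s,cen=cv2.connectedComponentsWithStats(blue)
    for j in range(1,k):
        P=C[l==j]; m=np.nanmedian(P,0)
        top=P[P[:,2]>np.nanpercentile(P[:,2],50)]
        if s[j,4]>12 and (i==4 and .09<m[2]<.11 and m[1]<.15 or i==0 and .6<m[0]<.66 and .2<m[1]<.35):
            print(i,s[j,4],cen[j].round(1),m.round(4),"toplayer",np.nanmean(top,0).round(4))
```

```text
[0.52198755 0.05847001 0.2999381 ] [-1.79815286e+02  7.98518673e-02  9.27835962e+01]
0 16 [293.2 187.2] [0.6446 0.325  0.0525] toplayer [0.643  0.3227 0.0571]
0 51 [288.9 192. ] [0.6253 0.3159 0.053 ] toplayer [0.6263 0.3183 0.0544]
0 46 [312.2 203.9] [0.6357 0.2477 0.053 ] toplayer [0.6358 0.248  0.0542]
0 55 [304.6 206.1] [0.618  0.2559 0.053 ] toplayer [0.6178 0.2541 0.0544]
4 138 [320.2 248.5] [0.5097 0.0927 0.1022] toplayer [0.5135 0.0895 0.1048]
4 194 [348.  265.8] [0.5175 0.0196 0.1022] toplayer [0.5194 0.0226 0.1036]
```

arm_command --plan '[0,0,0,1.5,1.4,4,0,0,0,0,3,2.7,10,0,0,0,0,3,2.7,17,0,0,0,0,3,2.7,23,0,0,0,0,3,2.7,28,0,0,0,0,3,2.7,32,0,0,0,0,3,2.7,34,0,0,0,0,3,2.7,34,0]'

```text
time_s: 5.23
eef_pos: [0.5243, 0.0616, 0.2654]
tcp_rot: [-179.8, 0.1, 92.8]
ft_force: [0.9, -0.5, -2.5]
finger_gap: 0.0112
```

Run:
```python
from h import *
go(.5246,.0615,.2575,92.8)
print(get_obs()['eef_pos'])
p,d=snapshot("side");cv2.imwrite("pics/s5.png",cv2.convertScaleAbs(cv2.resize(p[180:330,260:400],None,fx=4,fy=4),alpha=1.3))
```

```text
t 5.2333 rv [-0.004   0.0014 -0.0003] shift [-0.1  0.3  7.9] F [ 0.9  -0.51 -2.54] gap 0.0112
[0.52431594 0.06157052 0.26535294]
```

View pics/s5.png

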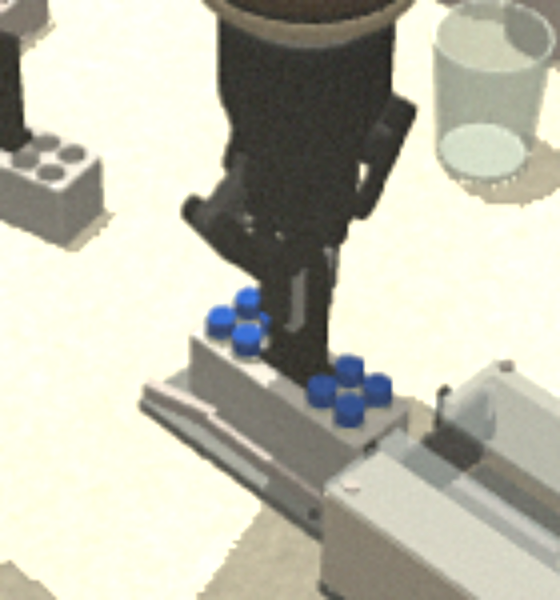

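arm_command --plan '[0,0,0,0,0,1,0,0,0,0,0,0,2.5,0,0,0,0,0,0,4,0,0,0,0,0,0,5.5,0,0,0,0,0,0,5.5,0]'

```text
time_s: 5.7
eef_pos: [0.5243, 0.0615, 0.26]
tcp_rot: [-179.8, 0.1, 92.8]
ft_force: [-0.4, -0.6, -3.1]
finger_gap: 0.011
```

Run:
```python
from h import *
go(.5246,.0615,.2575,92.8)
```

```text
t 5.7 rv [-0.0039  0.0014 -0.0003] shift [-0.   0.3  2.5] F [-0.41 -0.6  -3.05] gap 0.011
```

arm_command --plan '[0,0,0,0,0,0.7,0,0,0,0,0,0,1.4,0,0,0,0,0,0,1.4,0]'

```text
time_s: 5.95
eef_pos: [0.5243, 0.0615, 0.2585]
tcp_rot: [-179.8, 0.1, 92.8]
ft_force: [0.4, 0.7, -3.4]
finger_gap: 0.0111
```

arm_command --plan '[0,0,0,0,0,0.5,0,0,0,0,0,0,1,0,0,0,0,0,0,1,0]'

```text
time_s: 6.2
eef_pos: [0.5244, 0.0615, 0.2577]
tcp_rot: [-179.8, 0.1, 92.8]
ft_force: [-0.5, 0.4, 2.2]
finger_gap: 0.0112
```

arm_command --plan '[0,0,0,-2,0,-0.3,0,0,0,0,-5,0,-0.3,0,0,0,0,-8,0,-0.3,0,0,0,0,-11,0,-0.3,0,0,0,0,-14,0,-0.3,0,0,0,0,-16,0,-0.3,0]'

```text
time_s: 6.7
eef_pos: [0.5251, 0.045, 0.258]
tcp_rot: [-179.8, 0.1, 92.8]
ft_force: [0.5, -0.9, -4.1]
finger_gap: 0.0113
```

```bash
cat >> h.py <<'E'
def lane():
    o=get_obs(); yaw=np.radians(-87.2); d=np.array([np.cos(yaw),np.sin(yaw)]); l=np.array([-d[1],d[0]])
    w=o['eef_pos'][:2]-np.array([.5283,-.0135]); f=o['ft_force'][:2]
    print("t %.2f s %.1f lat %.1f z %.1f | F in %.1f left %.1f up %.1f | rot"%(o['time_s'],w@d*1e3,w@l*1e3,o['eef_pos'][2]*1e3,f@d,f@l,o['ft_force'][2]),o['tcp_rot'].round(2),"tq",o['ft_torque'].round(2))
E
python3 -c "
from h import *
lane()"
```

```text
t 6.70 s -58.6 lat -0.3 z 258.0 | F in 0.9 left 0.5 up -4.1 | rot [-1.7979e+02  8.0000e-02  9.2770e+01] tq [ 0.01 -0.03 -0.02]
```

arm_command --plan '[0,0,0,-2.5,0,0.1,0,0,0,0,-5,0,0.1,0,0,0,0,-8,0,0.1,0,0,0,0,-11,0,0.1,0,0,0,0,-14,0,0.1,0,0,0,0,-17,0,0.1,0,0,0,0,-20,0,0.1,0]'

```text
time_s: 7.28
eef_pos: [0.5261, 0.0248, 0.258]
tcp_rot: [-179.8, 0.1, 92.8]
ft_force: [0.3, 2.8, -3.7]
finger_gap: 0.0114
```

```bash
python3 -c "
from h import *
lane()"
```

```text
t 7.28 s -38.4 lat -0.3 z 258.0 | F in -2.8 left 0.4 up -3.7 | rot [-1.7979e+02  8.0000e-02  9.2770e+01] tq [ 0.73 -0.06  0.04]
```

arm_command --plan '[0,0,0,-4,0,0,0,0,0,0,-8,0,0,0,0,0,0,-12,0,0,0,0,0,0,-16,0,0,0,0,0,0,-20,0,0,0,0,0,0,-24,0,0,0,0,0,0,-28,0,0,0,0,0,0,-32,0,0,0]'

```text
time_s: 7.95
eef_pos: [0.5276, -0.0076, 0.258]
tcp_rot: [-179.8, 0.1, 92.8]
ft_force: [-1.6, 2.7, -3.4]
finger_gap: 0.0116
```

```bash
python3 -c "
from h import *
lane()
p,d=snapshot('side');cv2.imwrite('pics/s6.png',cv2.convertScaleAbs(cv2.resize(p[180:350,260:460],None,fx=3.5,fy=3.5),alpha=1.3))"
```

```text
t 7.95 s -6.0 lat -0.4 z 258.0 | F in -2.8 left -1.5 up -3.4 | rot [-1.7978e+02  8.0000e-02  9.2760e+01] tq [ 0.43  0.24 -0.01]
```

View pics/s6.png

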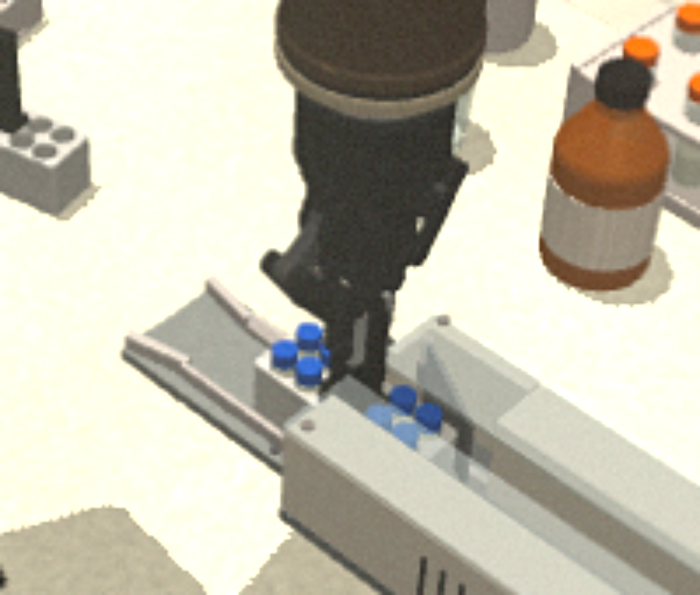

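arm_command --plan '[0,0,0,-5,0,0,0,0,0,0,-11,0,0,0,0,0,0,-17,0,0,0,0,0,0,-23,0,0,0,0,0,0,-29,0,0,0,0,0,0,-35,0,0,0,0,0,0,-41,0,0,0,0,0,0,-46,0,0,0]'

```text
time_s: 8.67
eef_pos: [0.5299, -0.0548, 0.258]
tcp_rot: [-179.8, 0.1, 92.7]
ft_force: [-0.4, -0.4, -4.1]
finger_gap: 0.0112
```

```bash
python3 -c "
from h import *
lane()
for z in(.02,.035,.05):
    for u in (486,488): 
        P=ray('top',[[u,240]],z)[0]; print(z,u,((P[:2]-[.5283,-.0135])@[.049,-.9988]*1e3).round(1))"
```

```text
t 8.67 s 41.3 lat -0.4 z 258.0 | F in 0.4 left -0.4 up -4.1 | rot [-1.7978e+02  9.0000e-02  9.2750e+01] tq [ 0.19  0.22 -0.07]
0.02 486 235.0
0.02 488 239.6
0.035 486 229.7
0.035 488 234.2
0.05 486 224.3
0.05 488 228.7
```

arm_command --plan '[0,0,0,-6,0,0,0,0,0,0,-13,0,0,0,0,0,0,-20,0,0,0,0,0,0,-27,0,0,0,0,0,0,-34,0,0,0,0,0,0,-41,0,0,0,0,0,0,-47,0,0,0,0,0,0,-52,0,0,0]'

```text
time_s: 9.33
eef_pos: [0.5324, -0.1075, 0.2581]
tcp_rot: [-179.8, 0.1, 92.7]
ft_force: [-0.6, -0.2, -3.4]
finger_gap: 0.0113
```

```bash
python3 -c "
from h import *
lane()"
```

```text
t 9.33 s 94.1 lat -0.5 z 258.1 | F in 0.2 left -0.6 up -3.4 | rot [-1.7978e+02  9.0000e-02  9.2740e+01] tq [0.23 0.15 0.05]
```

arm_command --plan '[0,0,0,-3,0,0,0,0,0,0,-6,0,0,0,0,0,0,-9,0,0,0,0,0,0,-12,0,0,0,0,0,0,-15,0,0,0,0,0,0,-18,0,0,0,0,0,0,-21,0,0,0,0,0,0,-23,0,0,0]'

```text
time_s: 10.0
eef_pos: [0.5336, -0.1308, 0.2582]
tcp_rot: [-179.8, 0.1, 92.7]
ft_force: [-0.8, 1.3, -3.9]
finger_gap: 0.0109
```

```bash
python3 -c "
from h import *
lane()
p,d=snapshot('side');cv2.imwrite('pics/s7.png',cv2.convertScaleAbs(cv2.resize(p[230:420,300:540],None,fx=3.2,fy=3.2),alpha=1.4))"
```

```text
t 10.00 s 117.4 lat -0.5 z 258.2 | F in -1.3 left -0.7 up -3.9 | rot [-1.7979e+02  1.0000e-01  9.2740e+01] tq [0.24 0.14 0.07]
```

View pics/s7.png

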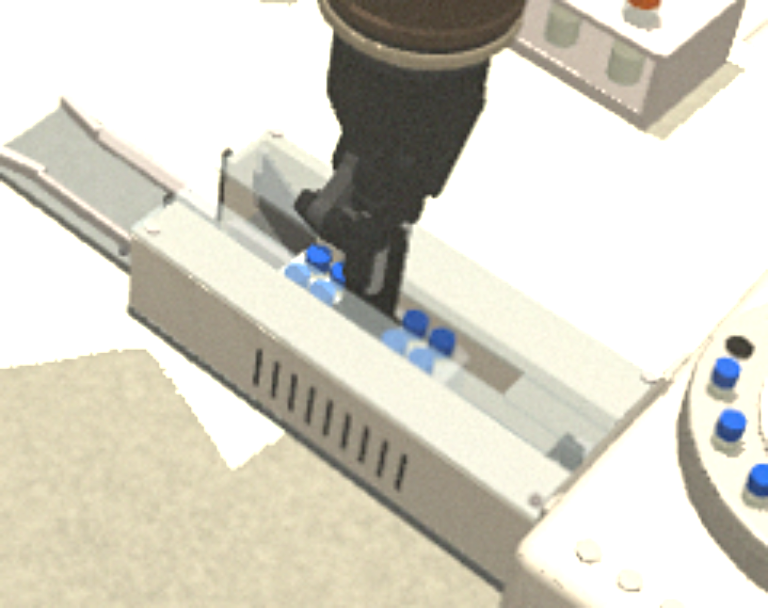

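arm_command --plan '[0,0,0,-4,0,0.2,0,0,0,0,-8,0,0.3,0,0,0,0,-12,0,0.3,0,0,0,0,-16,0,0.3,0,0,0,0,-20,0,0.3,0,0,0,0,-24,0,0.3,0,0,0,0,-28,0,0.3,0,0,0,0,-30,0,0.3,0]'

```text
time_s: 10.72
eef_pos: [0.5351, -0.1616, 0.2579]
tcp_rot: [-179.8, 0.1, 92.7]
ft_force: [0.1, -0.3, -3.2]
finger_gap: 0.0109
```

```bash
python3 -c "
from h import *
lane()
p,d=snapshot('side');cv2.imwrite('pics/side8.png',p);cv2.imwrite('pics/s8.png',cv2.convertScaleAbs(cv2.resize(p[310:410,400:510],None,fx=6,fy=6,interpolation=cv2.INTER_CUBIC),alpha=1.6))
p,d=snapshot('top');cv2.imwrite('pics/top8.png',p);cv2.imwrite('pics/t8.png',cv2.convertScaleAbs(cv2.resize(p[200:280,400:520],None,fx=6,fy=6,interpolation=cv2.INTER_CUBIC),alpha=1.6))"
```

```text
t 10.72 s 148.2 lat -0.5 z 257.9 | F in 0.3 left 0.1 up -3.2 | rot [-1.798e+02  1.100e-01  9.272e+01] tq [-0.07 -0.01 -0.04]
```

View pics/s8.png

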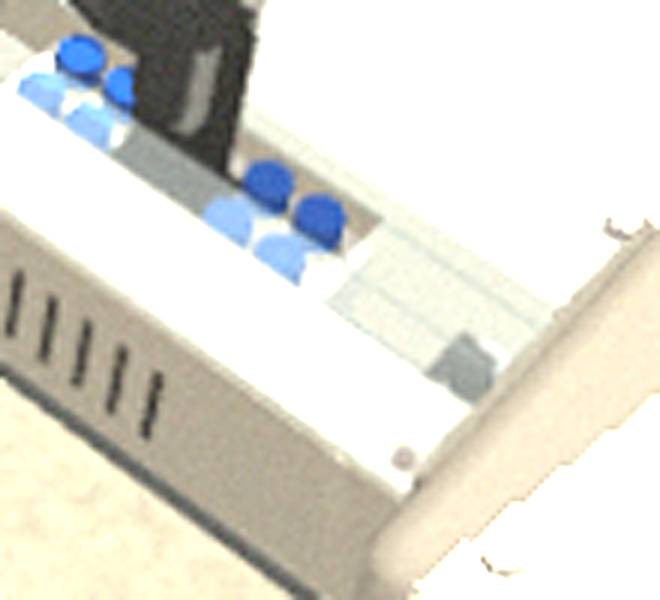

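View pics/t8.png

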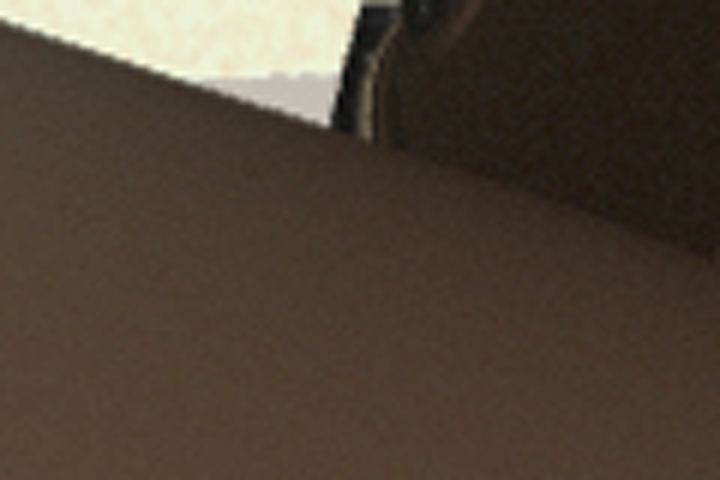

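arm_command --plan '[0,0,0,-2,0,0,0,0,0,0,-4,0,0,0,0,0,0,-6,0,0,0,0,0,0,-8,0,0,0,0,0,0,-10,0,0,0,0,0,0,-12,0,0,0,0,0,0,-14,0,0,0,0,0,0,-15,0,0,0]'

```text
time_s: 11.48
eef_pos: [0.5358, -0.1767, 0.2579]
tcp_rot: [-179.8, 0.1, 92.7]
ft_force: [0.9, -0.6, -3.7]
finger_gap: 0.0112
```

```bash
python3 -c "
from h import *
lane()"
```

```text
t 11.48 s 163.3 lat -0.5 z 257.9 | F in 0.7 left 0.9 up -3.7 | rot [-1.798e+02  1.100e-01  9.270e+01] tq [-0.05  0.01  0.  ]
```

arm_command --plan '[0,0,0,-0.5,0,0,0,0,0,0,-1,0,0,0,0,0,0,-1.2,0,0,0]'

```text
time_s: 11.73
eef_pos: [0.5358, -0.1779, 0.258]
tcp_rot: [-179.8, 0.1, 92.7]
ft_force: [-0.1, 0.6, -3.2]
finger_gap: 0.0116
```

arm_command --plan '[0,0,0,-0.5,0,0,0,0,0,0,-1,0,0,0,0,0,0,-1.2,0,0,0]'

```text
time_s: 11.98
eef_pos: [0.5359, -0.1791, 0.2579]
tcp_rot: [-179.8, 0.1, 92.7]
ft_force: [-0.0, -0.9, -3.8]
finger_gap: 0.0111
```

arm_command --plan '[0,0,0,-0.5,0,0,0,0,0,0,-1,0,0,0,0,0,0,-1.2,0,0,0]'

```text
time_s: 12.23
eef_pos: [0.536, -0.1804, 0.258]
tcp_rot: [-179.8, 0.1, 92.7]
ft_force: [-0.4, -0.1, -2.8]
finger_gap: 0.0109
```

arm_command --plan '[0,0,0,-0.5,0,0,0,0,0,0,-1,0,0,0,0,0,0,-1.2,0,0,0]'

```text
time_s: 12.48
eef_pos: [0.536, -0.1816, 0.258]
tcp_rot: [-179.8, 0.1, 92.7]
ft_force: [-0.5, -0.4, -2.0]
finger_gap: 0.0111
```

arm_command --plan '[0,0,0,-0.5,0,0,0,0,0,0,-1,0,0,0,0,0,0,-1.2,0,0,0]'

```text
time_s: 12.73
eef_pos: [0.5361, -0.1829, 0.258]
tcp_rot: [-179.8, 0.1, 92.7]
ft_force: [-0.9, 0.7, -3.0]
finger_gap: 0.0112
```

arm_command --plan '[0,0,0,-0.5,0,0,0,0,0,0,-1,0,0,0,0,0,0,-1.2,0,0,0]'

```text
time_s: 12.98
eef_pos: [0.5362, -0.1842, 0.258]
tcp_rot: [-179.8, 0.1, 92.7]
ft_force: [-1.2, -0.1, -4.1]
finger_gap: 0.0112
```

arm_command --plan '[0,0,0,-0.5,0,0,0,0,0,0,-1,0,0,0,0,0,0,-1.2,0,0,0]'

```text
time_s: 13.23
eef_pos: [0.5362, -0.1855, 0.258]
tcp_rot: [-179.8, 0.1, 92.7]
ft_force: [0.1, 0.1, -4.1]
finger_gap: 0.011
```

arm_command --plan '[0,0,0,-0.5,0,0,0,0,0,0,-1,0,0,0,0,0,0,-1.2,0,0,0]'

```text
time_s: 13.48
eef_pos: [0.5363, -0.1867, 0.258]
tcp_rot: [-179.8, 0.1, 92.7]
ft_force: [-0.2, -0.3, -2.7]
finger_gap: 0.0112
```

arm_command --plan '[0,0,0,-0.5,0,0,0,0,0,0,-1,0,0,0,0,0,0,-1.2,0,0,0]'

```text
time_s: 13.73
eef_pos: [0.5364, -0.188, 0.258]
tcp_rot: [-179.8, 0.1, 92.7]
ft_force: [-0.3, 0.4, -4.2]
finger_gap: 0.0109
```

arm_command --plan '[0,0,0,-0.5,0,0,0,0,0,0,-1,0,0,0,0,0,0,-1,0,0,0]'

```text
time_s: 13.98
eef_pos: [0.5364, -0.1891, 0.258]
tcp_rot: [-179.8, 0.1, 92.7]
ft_force: [-0.2, -0.6, -3.0]
finger_gap: 0.0114
```

arm_command --plan '[0,0,0,-0.5,0,0,0,0,0,0,-1,0,0,0,0,0,0,-1,0,0,0]'

```text
time_s: 14.23
eef_pos: [0.5365, -0.1902, 0.258]
tcp_rot: [-179.8, 0.1, 92.7]
ft_force: [0.4, -0.1, -2.6]
finger_gap: 0.0113
```

arm_command --plan '[0,0,0,-0.5,0,0,0,0,0,0,-1,0,0,0,0,0,0,-1,0,0,0]'

```text
time_s: 14.48
eef_pos: [0.5365, -0.1913, 0.258]
tcp_rot: [-179.8, 0.1, 92.7]
ft_force: [0.5, 0.3, -3.0]
finger_gap: 0.0112
```

arm_command --plan '[0,0,0,-0.5,0,0,0,0,0,0,-1,0,0,0,0,0,0,-1,0,0,0]'

```text
time_s: 14.73
eef_pos: [0.5366, -0.1923, 0.258]
tcp_rot: [-179.8, 0.1, 92.7]
ft_force: [0.4, 0.8, -2.1]
finger_gap: 0.0109
```

arm_command --plan '[0,0,0,-0.5,0,0,0,0,0,0,-1,0,0,0,0,0,0,-1,0,0,0]'

```text
time_s: 14.98
eef_pos: [0.5366, -0.1932, 0.258]
tcp_rot: [-179.8, 0.1, 92.7]
ft_force: [0.2, 3.6, -1.1]
finger_gap: 0.0114
```

arm_command --plan '[0,0,0,-0.2,0,0,0,0,0,0,-0.3,0,0,0]'

```text
time_s: 15.15
eef_pos: [0.5366, -0.1934, 0.258]
tcp_rot: [-179.8, 0.1, 92.7]
ft_force: [-0.3, 3.2, -0.7]
finger_gap: 0.0109
```

```bash
python3 -c "
from h import *
lane()
p,d=snapshot('side');np.save('side9.npy',d);cv2.imwrite('pics/side9.png',p);cv2.imwrite('pics/s9.png',cv2.convertScaleAbs(cv2.resize(p[240:410,310:510],None,fx=3.8,fy=3.5,interpolation=cv2.INTER_CUBIC),alpha=1.4))
lane()"
```

```text
t 15.15 s 180.1 lat -0.5 z 258.0 | F in -3.2 left -0.1 up -0.7 | rot [-1.798e+02  9.000e-02  9.268e+01] tq [ 0.88 -0.04  0.03]
t 15.20 s 180.1 lat -0.5 z 258.0 | F in -4.2 left -0.3 up -1.9 | rot [-1.798e+02  9.000e-02  9.268e+01] tq [ 0.87 -0.03  0.09]
```

View pics/s9.png

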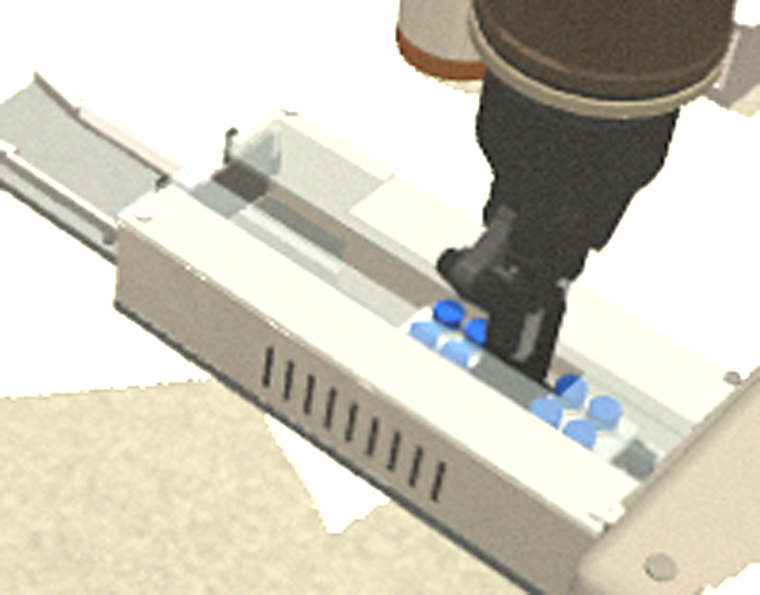

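arm_command --plan '[0,0,0,-0.1,0,0.15,0,0,0,0,-0.1,0,0.3,0,0,0,0,-0.1,0,0.3,0]'

```text
time_s: 15.45
eef_pos: [0.5366, -0.1934, 0.2579]
tcp_rot: [-179.8, 0.1, 92.7]
ft_force: [-0.6, 5.0, 1.5]
finger_gap: 0.0112
```

```bash
python3 -c "
from h import *
lane()"
```

```text
t 15.45 s 180.1 lat -0.5 z 257.9 | F in -5.0 left -0.3 up 1.5 | rot [-1.798e+02  8.000e-02  9.268e+01] tq [ 0.95 -0.06  0.02]
```

Carrier is on the floor (Fz +1.5) and pressed about 5 N on the plate. Release slowly.

arm_command --plan '[0,0,0,0,0,0,0.2,0,0,0,0,0,0,0.3,0,0,0,0,0,0,0.4,0,0,0,0,0,0,0.45,0,0,0,0,0,0,0.45,0,0,0,0,0,0,0.45]' --newtons 20

```text
time_s: 15.95
eef_pos: [0.5366, -0.1934, 0.2578]
tcp_rot: [-179.8, 0.1, 92.7]
ft_force: [0.7, -0.2, 0.4]
finger_gap: 0.0385
```

```bash
python3 -c "
from h import *
lane()
p,d=snapshot('side');np.save('side10.npy',d);cv2.imwrite('pics/side10.png',p);cv2.imwrite('pics/s10.png',cv2.convertScaleAbs(cv2.resize(p[240:410,310:510],None,fx=3.8,fy=3.5,interpolation=cv2.INTER_CUBIC),alpha=1.4))
lane()"
```

```text
t 15.95 s 180.1 lat -0.5 z 257.8 | F in 0.2 left 0.7 up 0.4 | rot [-1.7981e+02  9.0000e-02  9.2670e+01] tq [-0.01 -0.01 -0.06]
t 16.00 s 180.1 lat -0.5 z 257.8 | F in -0.6 left 0.1 up -0.1 | rot [-1.798e+02  9.000e-02  9.268e+01] tq [-0.05 -0.03 -0.01]
```

View pics/s10.png

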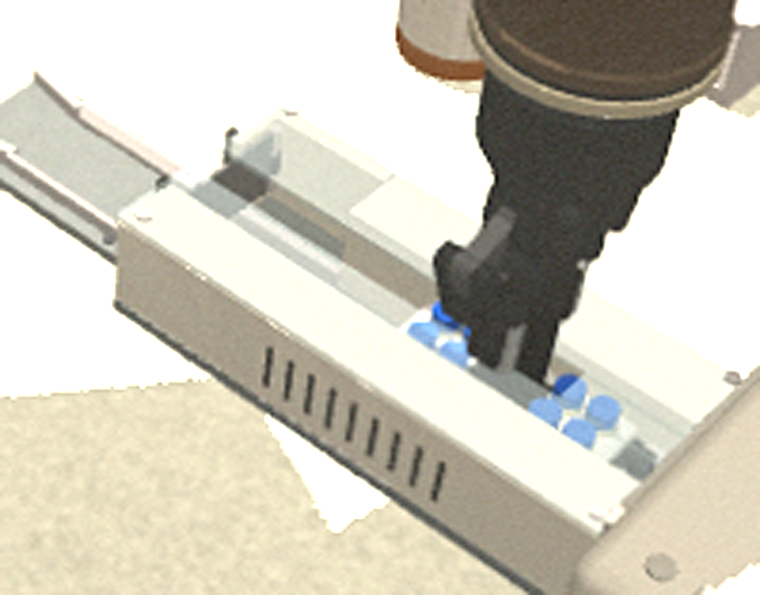

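arm_command --plan '[0,0,0,0,0,-5,0.45,0,0,0,0,0,-14,0.45,0,0,0,0,0,-26,0.45,0,0,0,0,0,-40,0.45,0,0,0,0,0,-56,0.45,0,0,0,0,0,-72,0.45,0,0,0,0,0,-86,0.45,0,0,0,0,0,-95,0.45]'

```text
time_s: 16.67
eef_pos: [0.5372, -0.1934, 0.3552]
tcp_rot: [-179.9, 0.1, 92.7]
ft_force: [0.9, -0.2, -0.3]
finger_gap: 0.0385
```

arm_command --plan '[0,0,0,30,0,0,0.45,0,0,0,60,0,0,0.45,0,0,0,95,0,-5,0.45,0,0,0,130,0,-10,0.45,0,0,0,165,0,-15,0.45,0,0,0,200,0,-20,0.45,0,0,0,230,0,-20,0.45,0,0,0,240,0,-20,0.45]'

```text
time_s: 17.33
eef_pos: [0.5255, 0.0497, 0.3754]
tcp_rot: [-180.0, 0.1, 92.8]
ft_force: [-1.0, 0.3, 0.4]
finger_gap: 0.0382
```

```bash
python3 -c "
from h import *
lane()
for n in('side','top'):
    p,d=snapshot(n);np.save(n+'11.npy',d);cv2.imwrite('pics/%s11.png'%n,p)
    a=p[240:410,310:510] if n=='side' else p[195:285,310:520]
    cv2.imwrite('pics/%s11z.png'%n,cv2.convertScaleAbs(cv2.resize(a,None,fx=3.5,fy=3.5,interpolation=cv2.INTER_CUBIC),alpha=1.4))
"
```

```text
t 17.33 s -63.3 lat 0.3 z 375.4 | F in -0.3 left -1.0 up 0.4 | rot [-1.7997e+02  1.0000e-01  9.2780e+01] tq [ 0.06  0.04 -0.01]
```

View pics/side11z.png

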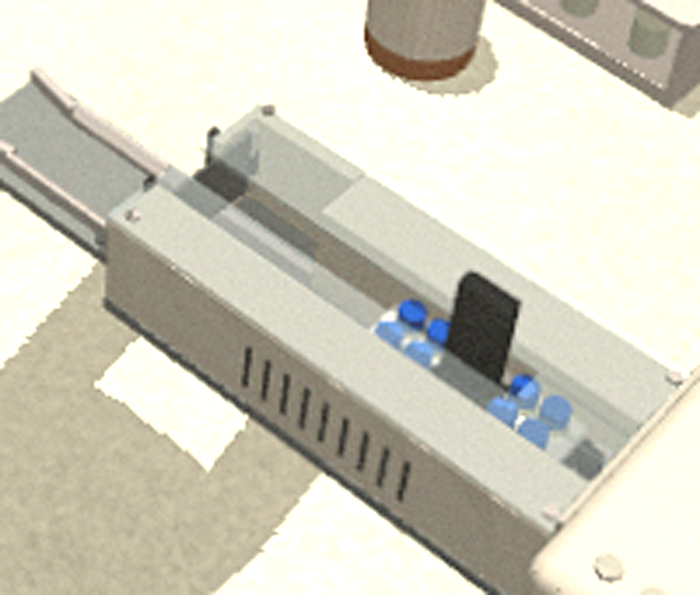

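View pics/top11.png

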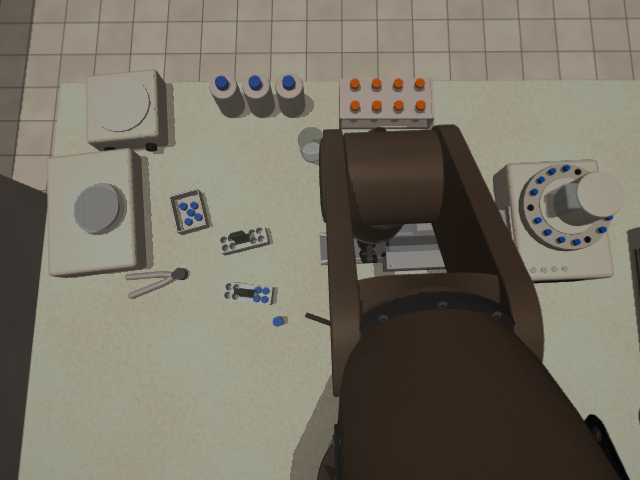

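View pics/top11z.png

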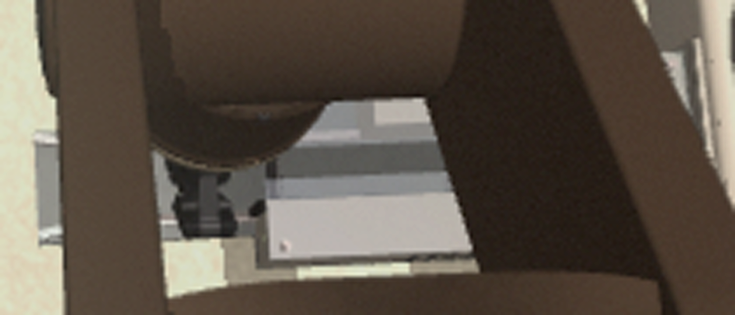

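```bash
python3 -c "
from h import *
P=[]
for i in (9,10,11):
    p,d=load('side',i); b=cv2.inRange(cv2.cvtColor(p,cv2.COLOR_BGR2HSV),(100,70,40),(130,255,255)); b[:,:440]=0;b[:,500:]=0;b[:330]=0;b[380:]=0
    k,l,s,c=cv2.connectedComponentsWithStats(b); print(i,[(s[j,4],c[j].round(1).tolist()) for j in range(1,k) if s[j,4]>20])
a=load('side',0)[0];e=load('side',11)[0]
df=cv2.absdiff(a,e)[275:310,330:400].max(2);print('mouth diff mean',df.mean(),(df>40).sum())
p,d=load('side',11);C=cloud('side',d)
m=(C[...,2]>.105)&(C[...,2]<.13)&(abs(C[...,0]-.536)<.03)&(abs(C[...,1]+.19)<.03); print('fin top',np.nanmedian(C[m],0),np.nanmax(C[m][:,2]))
"
```

```text
9 [(np.int32(104), [457.0, 353.6]), (np.int32(54), [468.6, 356.8]), (np.int32(47), [462.6, 362.9])]
10 [(np.int32(107), [456.8, 353.4]), (np.int32(55), [468.5, 356.7]), (np.int32(48), [462.5, 362.8])]
11 [(np.int32(110), [456.8, 353.4]), (np.int32(54), [468.6, 356.8]), (np.int32(47), [462.4, 362.8])]
mouth diff mean 6.823673469387755 4
fin top [ 0.53099517 -0.19611662  0.11493946] 0.11977368351159101
```

```bash
python3 -c "
from plant import *
print(hand_in())"
```

```text
the job is handed in; nothing more can be done
None
```

I loaded the full carrier into the sampler, released it and handed the job in at about 17.5 s of the 48 s. No verdict is reported, so the result below rests on my own checks.

- **Sliding in:** I gripped the carrier by its fin, set it on the shelf and slid it through the flap. The flap pushed back with only about 3 N, and the sideways force stayed around 1.5 N or less.
- **Stop:** I felt for the stop in steps of about 1 mm. The plate showed at a handle position of about 180 mm in. Wrist force readings between moves were 3 to 5 N, below the 8 N limit.
- **Carrier after release:** The vial caps moved by no more than about 0.2 pixel (about 0.3 mm) in the side picture between pressing, releasing and backing away, so the carrier did not spring back.
- **Flap:** The mouth area matches the starting picture, so the flap is shut.
- **Arm:** It ended clear of the sampler, reading no contact force beyond the sensor noise.
- **Bystanders:** The half-filled and empty carriers, the tub, crimper and spare vial look unmoved. The solvent, beaker and marker are partly hidden by the arm in the last top picture. I did not measure any of them.

I could not read the feeler itself; that it is pressed follows only from the contact force and the lack of spring-back. The side camera's depth puts the fin about 5 mm off the arm's own reading across the lane and 3 mm along it. Part of that is the 2 to 3 mm offset this camera showed at the start, and it also favours the fin's near face.

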